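Lock a filter cartridge in its test nest

ROBOT

A 6-joint arm with a two-finger parallel gripper is mounted at the origin on a cart in front of the work surface, level with it; the furniture and walls round the work are solid. World frame = base frame: x ahead of the robot, y to its left, z up, the work surface at z = 0. Lengths are in m, angles in rad, forces in N, time in s.
With the tool pointing down it reaches from about 0.3 to 0.775 m from the base axis. Payload 14.6 kg.
Tool frame: the origin (TCP) lies midway between the tips of the shut fingers; the grasp point (between the pads) lies 19 mm behind it; z points along the fingers, x is the direction in which the jaws open and shut, and the axes are right-handed (so a half turn about z gives the same grasp; the last joint's range is limited). The gripper opens to 85 mm and grips with 20 to 120 N. Pads are 22 mm wide; open, the fingers measure 114 mm over their backs; the gripper's body (76 mm by 85 mm) begins 54 mm behind the grasp point. The pads swing forward as they close: fully open they stand 13 mm farther back than shut.
Start: joints at [1.153, 0.3, 1.521, -0, 1.321, -0.067], TCP at [0.189, 0.516, 0.231] pointing down, gripper open.
Joint ranges: [-3.03, 3.03], [-0.79, 2.21], [0.23, 2.52], [-1.04, 4.18], [0, 3.07], [-2.55, 2.55]. Speed limits (rad/s): [2.22, 2.22, 2.57, 3.14, 3.14, 3.14].

INTERFACE

Orientations are given as a 3x3 rotation matrix whose columns are the frame's x, y, z axes.
In Python, from workcell import observe, viewer, ticket gives the robot as it stands. The module is installed in compiled form; this text tells all that it offers.
- The arm moves only by the tool play_rows, never from a script. Its argument "commands" is a list of rows, each a list of 7 numbers: the closure, from 0 (fully open) to 1 (shut), then the shift along the tool's x, y, z in m, then the turn, a rotation vector about the tool's x, y, z in rad. A call has exactly 8 rows; each row shifts and turns the commanded pose from where the row before left it, along the tool's axes as they then stand; what a row does not reach is not made up. A row lasts 1/12 s, in which the tool goes at most 41.7 mm and 7.16 degrees, less where a joint would pass 70% of its speed; a pose out of reach is approached as far as the arm can. A call is refused whole if a number of a shift passes 0.0417 or a number of a turn 0.125, either way. A call with a gripper value outside its range is refused whole. The fingers move at their own pace and stop on an object; "squeeze" is the grip in N (left out, the last holds). Time passes only in rows, so rows that do not move let the fingers close, or fill a call up. It gives the time, the measured TCP pose, the force and the opening at its end, in the units of the state.
- observe(): the state, without advancing time (a new reading comes with each control period).
- viewer.read_camera(name): name is "scene" or "top" or "wrist"; returns (picture, depth): 420x560x3 uint8, red, green, blue; 420x560 float32, m along the optical axis (not along the pixel's ray), 0 where there is no reading.
- viewer.calibration(name): a dict with "K" (3x3 intrinsics, pixels), "R" (3x3) and "t" (3): a world point X has camera coordinates R X + t; the wrist camera has in their place "T_tool_cam" (4x4, takes a point from camera to tool coordinates, whose origin is the TCP and whose axes are the tool frame's). Camera axes: x right, y down, z forward; pixel columns grow to the right and rows downward; lengths in m; the calibration is good to about 2 mm. A picture is of the moment at which its call begins: read the wrist's pose just before it. calibration takes no time and is no camera call.
- ticket.finish_job(): hands the job in, once; it reports no verdict.
The state is a dict: "time": time; "joint_positions": joint angles; "qvel": joint speeds; "effort": joint torques, N m; "tool_pos": TCP position; "tool_rot": TCP orientation; "wrist_force": force on the tool from outside, world axes, zero at the start; "torque": the same for the moment, N m; "gripper_width": finger opening in m.
Only numpy, scipy, OpenCV 4.12 (cv2) and the standard library are available. Lean on these libraries where they do the work, as an engineer would, in place of code of your own. Each camera call takes 0.05 s, during which the arm holds its last target.

TASK

Seat the round filter cartridge, which lies on the bench in front of the V-shaped nest, fully home in the nest so that it rests flat against both flanks and the back stop. Then slide the black grip of the lock all the way to its end stop, so that the lock bar closes the nest behind the cartridge. Leave the stopwatch and the roll of black tape where they lie.

Things in the scene. Friction and masses are not known exactly. Their poses are not given: they have to be found in the camera images.
- cartridge_center (a point): centre, half-way up, of the loose round green filter cartridge: a flat disc 82 mm in diameter, 31 mm high, about 0.1 kg, flat on the bench; its yaw does not matter. It starts before the nest's mouth, 105 to 130 mm short of its seat along x of nest_seat. Push it along the bench from behind, e.g. with fingers part open across the push so that both touch its rim.
- nest_seat (a point): where the cartridge's centre lies when fully home, 15.5 mm above the bench. Axes: +x is the push direction into the V, +y points to the lock's side, z up. The flanks stand 45 degrees either side of +x, 26 mm high, their mouth ends near x = 0, y = +/-57 mm; the back stop (22 mm high) is at x = 41 mm. The nest has no floor: the cartridge slides on the bench itself.
- fixture: the aluminium fixture, fixed to the bench; origin on the bench under nest_seat, same axes. It carries the nest and, on its +y side, the lock's guide: foot plate 5 mm thick over x = -78 to 27, y = 66 to 192 mm; rails 25 mm high and two steel stop bridges 35 mm high (y = 70 and 186 mm) at x = -70 to -33 mm. Nothing of it stands before the mouth while the lock is open.
- lock (a joint): travel of the lock slide in m: 0 open, 0.084 at its end stop with the bar across the mouth; starts at 0 to 0.01; grows along -y of nest_seat. Friction about 2.5 N, no spring: it stays where left. The steel bar (14 mm wide, z = 7 to 23 mm) has its nose at y = 74 mm open, -10 mm locked; its side facing the seat is at x = -44.5 mm, 3 mm clear of a cartridge fully home.
- lock_grip (a point): centre of the lock's black grip block, 47 mm above the bench, axes as nest_seat: 30 mm along x (pinch it here), 22 mm along y (its direction of travel), from 29 to 65 mm above the bench. At joint 0 it lies at x = -51.5, y = +168 mm in the nest_seat frame, at the end stop at y = +84 mm.
- watch: loose stopwatch, dark and oval, 63 x 58 x 17 mm, beside the mouth on the side away from the lock; bystander. Origin at the centre of its underside.
- tape: loose roll of black tape, 66 mm across, 19 mm high, before the lock guide; bystander. Origin at the centre of its underside.

How it is judged:
By the outcome, as a careful person would: the job done as asked, in the order asked, and still so for the second after the job is handed in, with the robot touching nothing.
It also fails if it takes over 58 s, if anything falls off the work surface, if the arm or the gripper's body presses on something with over 40 N, if the wrist force passes 120 N, or if a joint passes its speed limit or range.

## Working session

There is one attempt and no reset: what is moved stays moved. The work goes in short steps, Python scripts to look and compute and a tool call to move; the robot and the scene stay as the last step left them, time stands still between calls to the robot, and variables do not carry over. Pictures are saved under pics/ and viewed, and the job is handed in when it is done.

Besides the shell and the picture viewer there is one more tool, called after "Emit:" as a command line: name --pt "numbers of a row" for each row, then --argument value for the rest. play_rows: Moves the arm, as the interface text tells. Its arguments: {"type":"object","properties":{"commands":{"type":"array","items":{"type":"array","items":{"type":"number"}}},"squeeze":{"type":"number"}},"required":["commands"]}

```bash
mkdir -p pics; ls
python3 - <<'E'
from workcell import observe, viewer
import cv2, numpy as np
s=observe(); print(s)
for n in ("scene","top"):
    p,d=viewer.read_camera(n); cv2.imwrite(f"pics/{n}0.png",p[:,:,::-1]); np.savez(f"{n}0.npz",p=p,d=d)
    c=viewer.calibration(n); print(n,c)
print(viewer.calibration("wrist"))
E
```

```text
pics
{'time': 0.0, 'joint_positions': array([ 1.15342474e+00,  3.00487053e-01,  1.52160307e+00,  2.03452998e-05,
        1.32071354e+00, -6.65816666e-02]), 'qvel': array([ 0.00099816, -0.00092222,  0.00187602,  0.00082082,  0.00138084,
       -0.00048464]), 'effort': array([-2.84052810e-03, -5.43510890e+01, -3.61783862e+01, -2.65827994e-04,
        4.19938457e-03,  9.74898882e-06]), 'tool_pos': array([0.18889114, 0.51628569, 0.23070327]), 'tool_rot': array([[ 3.43644164e-01,  9.39099797e-01, -5.08912647e-04],
       [ 9.39099160e-01, -3.43644527e-01, -1.09905999e-03],
       [-1.20701206e-03, -1.00233887e-04, -9.99999267e-01]]), 'wrist_force': array([-1.21464394, -0.86903153, -0.74591299]), 'torque': array([ 0.01218638,  0.0387479 , -0.0331556 ]), 'gripper_width': 0.08511480741069476}
scene {'K': array([[479.6826958 ,   0.        , 284.6718809 ],
       [  0.        , 479.6826958 , 208.11746947],
       [  0.        ,   0.        ,   1.        ]]), 'R': array([[ 0.69791966, -0.71602979,  0.01447396],
       [-0.55380728, -0.55239407, -0.62302351],
       [ 0.45409872,  0.42680457, -0
[... 249 characters left out ...]
3369, -0.99980888, -0.01943339],
       [-0.9837971 ,  0.00558262, -0.17919851],
       [ 0.17927275,  0.01873616, -0.98362098]]), 't': array([-0.15058487,  0.4875882 ,  0.8184434 ])}
{'K': array([[317.52948464,   0.        , 280.97223655],
       [  0.        , 317.52948464, 209.23522395],
       [  0.        ,   0.        ,   1.        ]]), 'T_tool_cam': array([[ 9.99999823e-01,  4.95042316e-04,  3.31326924e-04,
         4.85713723e-05],
       [-5.66726834e-04,  9.61958945e-01,  2.73193462e-01,
        -6.97115893e-02],
       [-1.83480575e-04, -2.73193601e-01,  9.61959055e-01,
        -1.43231527e-01],
       [ 0.00000000e+00,  0.00000000e+00,  0.00000000e+00,
         1.00000000e+00]])}
```

View pics/scene0.png

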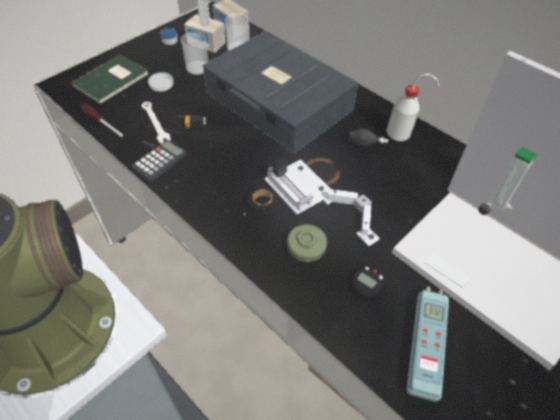

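View pics/top0.png

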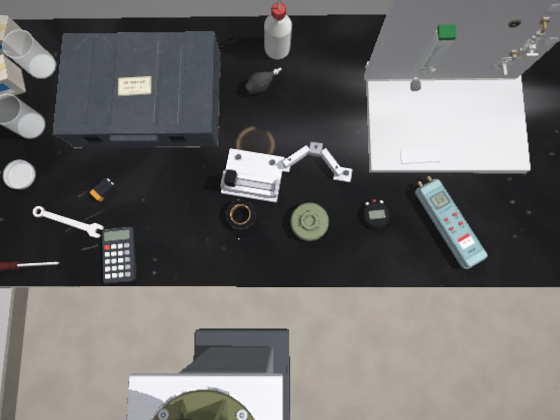

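Run:
```python
import cv2, numpy as np
p=np.load("top0.npz")['p'][:,:,::-1]
cv2.imwrite("pics/topz.png",cv2.resize(p[125:250,210:400],None,fx=4.2,fy=4.2,interpolation=cv2.INTER_CUBIC))
p=np.load("scene0.npz")['p'][:,:,::-1]
cv2.imwrite("pics/scenez.png",cv2.resize(p[145:300,240:400],None,fx=3.8,fy=3.8,interpolation=cv2.INTER_CUBIC))
```

```text
(no output)
```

View pics/topz.png

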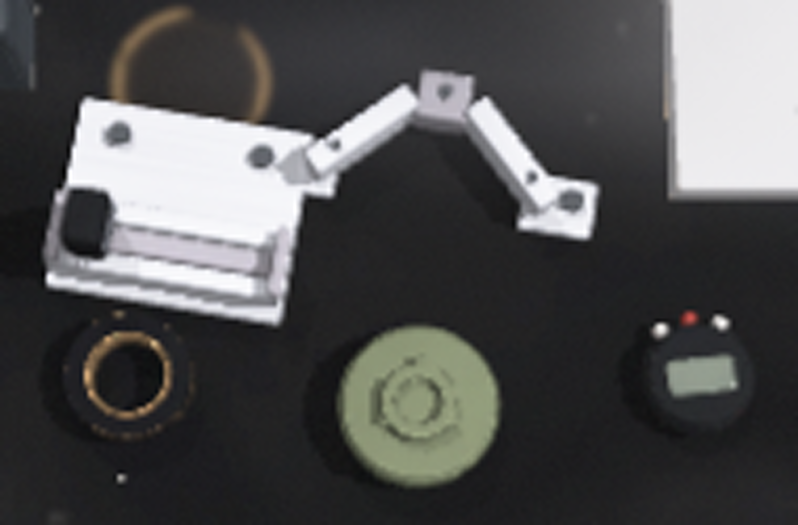

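View pics/scenez.png

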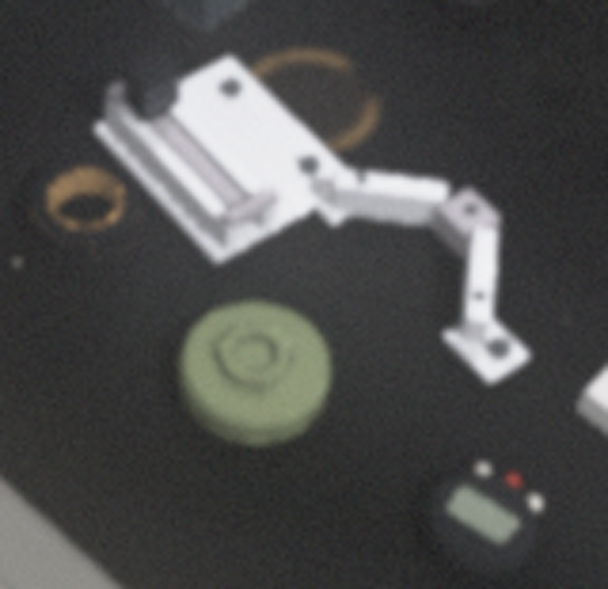

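```bash
cat > h.py <<'E'
import numpy as np, cv2
from workcell import observe, viewer
def cam(n,s=None):
    c=viewer.calibration(n); K=np.array(c['K'])
    if n=='wrist':
        T=np.array(c['T_tool_cam']); Rw=s['tool_rot']@T[:3,:3]; o=s['tool_rot']@T[:3,3]+s['tool_pos']
    else: Rw=np.array(c['R']).T; o=-Rw@np.array(c['t'])
    return K,Rw,o
def ray(c,uv,z):
    K,Rw,o=c; uv=np.atleast_2d(np.asarray(uv,float))
    d=(Rw@np.linalg.inv(K)@np.c_[uv,np.ones(len(uv))].T).T
    return o+d*((z-o[2])/d[:,2])[:,None]
def proj(c,X):
    K,Rw,o=c; q=(K@Rw.T@(np.atleast_2d(X)-o).T).T
    return q[:,:2]/q[:,2:]
def fit2(P,W):  # fixture pts P -> world W
    P=np.asarray(P);W=np.asarray(W);a=P.mean(0);b=W.mean(0);p=P-a;w=W-b
    th=np.arctan2((p[:,0]*w[:,1]-p[:,1]*w[:,0]).sum(),(p*w).sum())
    R=np.array([[np.cos(th),-np.sin(th)],[np.sin(th),np.cos(th)]]); t=b-R@a
    return th,R,t,np.linalg.norm((P@R.T+t)-W,axis=1)
def green(p):
    h=cv2.cvtColor(p,cv2.COLOR_RGB2HSV); m=cv2.inRange(h,(25,40,50),(50,255,255))
    cs,_=cv2.findContours(m,cv2.RETR_EXTERNAL,cv2.CHAIN_APPROX_NONE); return max(cs,key=cv2.contourArea)
E
python3 - <<'E'
from h import *
c=cam('top'); z=lambda u,v:(210+u/4.2-.4,125+v/4.2-.4)
P=[(.027,.192),(-.078,.066),(-.078,.192)]
W=ray(c,[z(87,98),z(279,324),z(45,285)],.005)[:,:2]
th,R,t,e=fit2(P,W);print('top',th,t,e)
print('backstop?', (ray(c,[z(446,72)],.022)[0,:2]-t)@R)
c2=cam('scene'); z2=lambda u,v:(240+u/3.8-.4,145+v/3.8-.4)
W=ray(c2,[z2(231,57),z2(218,261),z2(97,130)],.005)[:,:2]
th2,R2,t2,e2=fit2(P,W);print('scene',th2,t2,e2)
for n,cc in(('top',c),('scene',c2)):
    g=green(np.load(n+'0.npz')['p']); print(n,cv2.boundingRect(g),cv2.contourArea(g))
    el=cv2.fitEllipse(g);print(el, ray(cc,[el[0]],.02), (ray(cc,[el[0]],.02)[0,:2]-t)@R)
E
```

```text
top -0.18384636711155083 [ 0.57807422 -0.22755705] [0.00088707 0.00092477 0.00054068]
backstop? [0.06858727 0.00335101]
scene -0.16685392742718066 [ 0.58379175 -0.2282848 ] [0.00065122 0.00081825 0.0013449 ]
top (163, 390, 91, 30) 1751.5
((205.70884704589844, 406.6422424316406), (30.03133773803711, 87.68743896484375), 92.16415405273438) [[ 0.09524683 -0.00754827  0.02      ]] [-0.51491103  0.12803428]
scene (0, 201, 114, 193) 8187.0
((48.06317901611328, 313.0528869628906), (114.95857238769531, 180.15316772460938), 173.87393188476562) [[0.01658608 0.00725373 0.02      ]] [-0.59495218  0.12820667]
```

Emit:
play_rows --pt "0 -0.028 0.025 0 0 0 0" --pt "0 -0.028 0.025 0 0 0 0" --pt "0 -0.028 0.025 0 0 0 0" --pt "0 -0.028 0.025 0 0 0 0" --pt "0 -0.028 0.025 0 0 0 0" --pt "0 -0.028 0.025 0 0 0 0" --pt "0 -0.028 0.025 0 0 0 0" --pt "0 -0.028 0.025 0 0 0 0"

```text
time: 0.77
tool_pos: [0.2998, 0.2357, 0.2312]
tool_rot: [[0.343, 0.939, -0.0], [0.939, -0.343, -0.0], [-0.0, -0.0, -1.0]]
wrist_force: [0.3, 0.3, 1.6]
gripper_width: 0.0853
```

Emit:
play_rows --pt "0 -0.028 0.025 0 0 0 0" --pt "0 -0.028 0.025 0 0 0 0" --pt "0 -0.028 0.025 0 0 0 0" --pt "0 -0.028 0.025 0 0 0 0" --pt "0 -0.028 0.025 0 0 0 0" --pt "0 -0.028 0.025 0 0 0 0" --pt "0 -0.028 0.025 0 0 0 0" --pt "0 -0.028 0.025 0 0 0 0"

```text
time: 1.43
tool_pos: [0.4108, -0.0437, 0.2312]
tool_rot: [[0.344, 0.939, 0.0], [0.939, -0.344, 0.0], [0.0, 0.0, -1.0]]
wrist_force: [1.1, 1.1, -0.2]
gripper_width: 0.0855
```

Emit:
play_rows --pt "0 -0.028 0.025 0 0 0 0" --pt "0 -0.028 0.025 0 0 0 0" --pt "0 -0.028 0.025 0 0 0 0" --pt "0 -0.028 0.025 0 0 0 0" --pt "0 0 0 0 0 0 -0.06" --pt "0 0 0 0 0 0 -0.06" --pt "0 0 0 0 0 0 -0.056" --pt "0 0 0 0 0 0 0"

```text
time: 2.1
tool_pos: [0.466, -0.1814, 0.2309]
tool_rot: [[0.172, 0.985, -0.001], [0.985, -0.172, 0.0], [0.0, -0.001, -1.0]]
wrist_force: [-0.7, -0.5, -0.4]
gripper_width: 0.0855
```

Run:
```python
from h import *
s=observe(); p,d=viewer.read_camera('wrist'); print(s['time'],s['tool_pos'],s['tool_rot'],s['wrist_force'],s['joint_positions'])
np.savez('w1.npz',p=p,d=d,pos=s['tool_pos'],rot=s['tool_rot'])
cv2.imwrite('pics/w1.png',cv2.resize(p[:,:,::-1],(800,600),interpolation=cv2.INTER_CUBIC))
```

```text
2.1 [ 0.46595611 -0.18136703  0.23086626] [[ 1.71698520e-01  9.85149212e-01 -8.05323938e-04]
 [ 9.85149515e-01 -1.71698270e-01  3.70062238e-04]
 [ 2.26293795e-04 -8.56903626e-04 -9.99999607e-01]] [-0.67920771 -0.49444867 -0.43843473] [-4.44451253e-01  1.89243922e-01  1.65960497e+00 -1.26317103e-05
  1.29362996e+00 -1.84269068e+00]
```

View pics/w1.png

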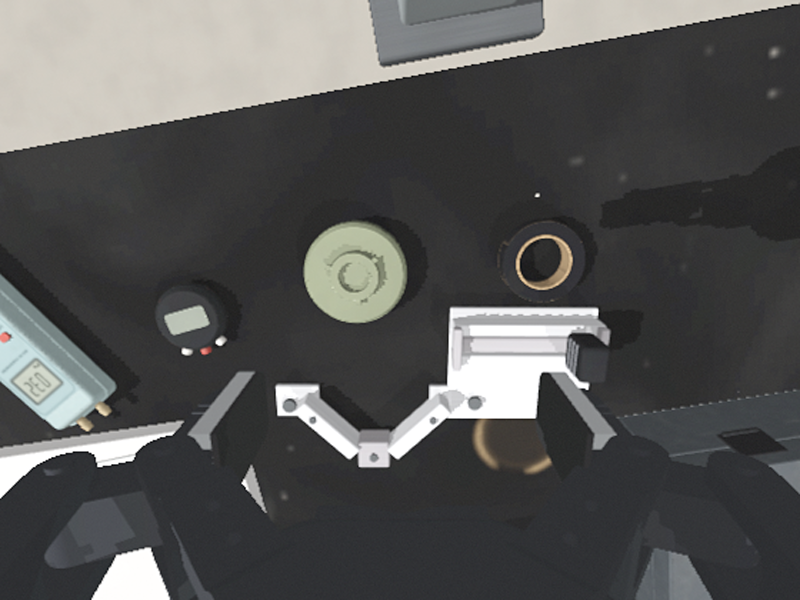

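Run:
```python
from h import *
p=np.load('w1.npz')['p'][:,:,::-1]
cv2.imwrite('pics/w1z.png',cv2.resize(p[205:340,180:440],None,fx=3,fy=3,interpolation=cv2.INTER_CUBIC))
```

```text
(no output)
```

View pics/w1z.png

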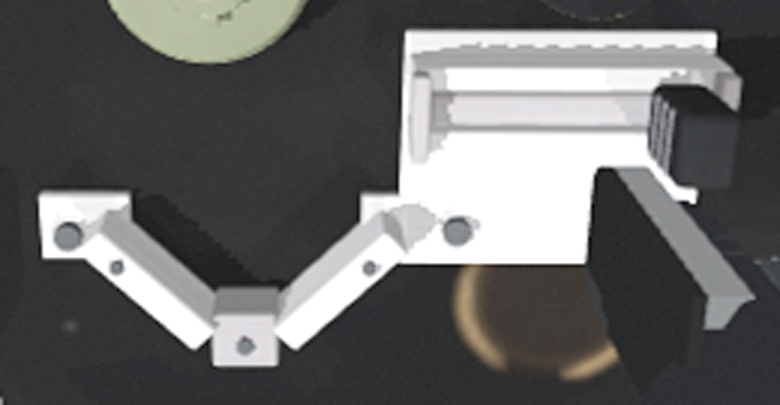

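Run:
```python
from h import *
f=np.load('w1.npz'); s=dict(tool_pos=f['pos'],tool_rot=f['rot']); c=cam('wrist',s)
z=lambda u,v:(180+u/3-.33,205+v/3-.33)
P=[(-.078,.066),(-.078,.192),(.027,.066)]
W=ray(c,[z(404,31),z(717,33),z(399,263)],.005)[:,:2]
th,R,t,e=fit2(P,W); print(th,t,e)
print('backstop',(ray(c,[z(213,313),z(278,313)],.022)[:,:2]-t)@R)
print('bs bottom',(ray(c,[z(218,288),z(275,288)],.0)[:,:2]-t)@R)
# symmetric feet z=?
print('feet',(ray(c,[z(38,193),z(360,193)],.005)[:,:2]-t)@R)
g=green(f['p']);el=cv2.fitEllipse(cv2.convexHull(g)); print(el)
for zz in(.031,.025): w=ray(c,[el[0]],zz)[0]; print(w,(w[:2]-t)@R)
c3=cam('top');p=np.load('top0.npz')['p'].copy();p[280:]=0;el=cv2.fitEllipse(cv2.convexHull(green(p)));print(el)
w=ray(c3,[el[0]],.025)[0]; print(w,(w[:2]-t)@R)
# grip top z=.065
print('grip',(ray(c,[z(653,87),z(705,87)],.065)[:,:2]-t)@R)
```

```text
-0.17337068253000434 [ 0.58045658 -0.22631627] [0.00071571 0.00039199 0.00038157]
backstop [[ 0.04081395 -0.0133134 ]
 [ 0.04078322  0.01409732]]
bs bottom [[ 0.04256261 -0.01314557]
 [ 0.04253387  0.01218661]]
feet [[-0.0061881  -0.08814684]
 [-0.00635033  0.04882886]]
((248.683349609375, 189.87193298339844), (70.64408111572266, 72.4510269165039), 120.89745330810547)
[ 0.46517569 -0.21713838  0.031     ] [-0.11513592 -0.01084604]
[ 0.46636017 -0.21797433  0.025     ] [-0.11382499 -0.01146514]
((309.2648010253906, 221.3094024658203), (38.1388053894043, 38.748592376708984), 117.38481140136719)
[ 0.46710061 -0.2193217   0.025     ] [-0.11286323 -0.01266458]
grip [[-0.0764673   0.14523356]
 [-0.07648947  0.16316975]]
```

Emit:
play_rows --pt "0.42 -0.012 -0.025 0.02 0 0 0" --pt "0.42 -0.012 -0.025 0.02 0 0 0" --pt "0.42 -0.012 -0.025 0.02 0 0 0" --pt "0.42 0 0 0.025 0 0 0" --pt "0.42 0 0 0.025 0 0 0" --pt "0.42 0 0 0.025 0 0 0" --pt "0.42 0 0 0.025 0 0 0" --pt "0.42 0 0 0.025 0 0 0"

```text
time: 2.82
tool_pos: [0.3859, -0.2035, 0.0453]
tool_rot: [[0.176, 0.984, 0.0], [0.984, -0.176, -0.0], [-0.0, 0.001, -1.0]]
wrist_force: [1.0, -0.1, 0.1]
gripper_width: 0.0499
```

```bash
cat >> h.py <<'E'
TH=-.1734; T0=np.array([.5805,-.2263]); RF=np.array([[np.cos(TH),-np.sin(TH)],[np.sin(TH),np.cos(TH)]])
def fx(w): return (np.asarray(w)[...,:2]-T0)@RF
def snap(n,name):
    s=observe(); p,d=viewer.read_camera(n); cv2.imwrite(f'pics/{name}.png',cv2.resize(p[:,:,::-1],(800,600),interpolation=cv2.INTER_CUBIC))
    np.savez(name+'.npz',p=p,pos=s['tool_pos'],rot=s['tool_rot'])
    print(s['time'],'tcp fx',fx(s['tool_pos']),s['tool_pos'][2],'yaw',np.arctan2(s['tool_rot'][1,1],s['tool_rot'][0,1]),'F',s['wrist_force'],'w',s['gripper_width'])
    return s,p
E
python3 -c "
from h import *
snap('wrist','w2')"
```

```text
2.8167 tcp fx [-0.19559223 -0.01111533] 0.045326384940546825 yaw -0.1770039474022738 F [ 1.03575678 -0.1285635   0.06165942] w 0.04986017038223739
```

View pics/w2.png

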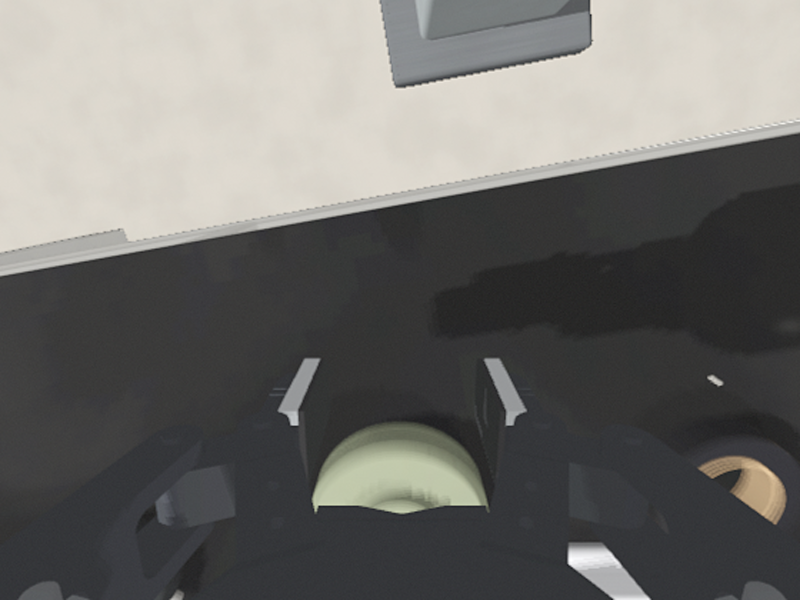

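Emit:
play_rows --pt "0.42 0 0 0.012 0 0 -0.004" --pt "0.42 0 0 0.012 0 0 0" --pt "0.42 0 0 0.009 0 0 0" --pt "0.42 0 0 0.004 0 0 0" --pt "0.42 0 0.008 0 0 0 0" --pt "0.42 0 0.008 0 0 0 0" --pt "0.42 0 0.008 0 0 0 0" --pt "0.42 0 0.006 0 0 0 0"

```text
time: 3.53
tool_pos: [0.4171, -0.2092, 0.01]
tool_rot: [[0.17, 0.985, 0.001], [0.985, -0.17, -0.001], [-0.001, 0.002, -1.0]]
wrist_force: [0.6, -0.7, -0.6]
gripper_width: 0.0496
```

Emit:
play_rows --pt "0.42 0 0.006 0 0 0 0" --pt "0.42 0 0.008 0 0 0 0" --pt "0.42 0 0.008 0 0 0 0" --pt "0.42 0.002 0.008 0 0 0 0" --pt "0.42 0.002 0.008 0 0 0 0" --pt "0.42 0.002 0.008 0 0 0 0" --pt "0.42 0.002 0.008 0 0 0 0" --pt "0.42 0.002 0.006 0 0 0 0"

```text
time: 4.2
tool_pos: [0.4774, -0.209, 0.0093]
tool_rot: [[0.17, 0.985, 0.0], [0.985, -0.17, -0.0], [-0.0, 0.0, -1.0]]
wrist_force: [-2.1, -0.0, 1.9]
gripper_width: 0.0491
```

```bash
python3 -c "
from h import *
snap('wrist','w3')
s,p=snap('top','t3')
c=cam('top');p=p.copy();p[280:]=0
q=proj(c,[[*(T0+RF@[-.06,0]),.03]]);print(q)
m=green(p);el=cv2.fitEllipse(cv2.convexHull(m));print(el,fx(ray(c,[el[0]],.025)))
"
```

```text
4.2 tcp fx [-0.10458607 -0.0007237 ] 0.00929331342675729 yaw -0.17061197482769586 F [-2.05502453e+00 -3.31895610e-04  1.86717326e+00] w 0.049121606399177314
4.25 tcp fx [-0.10388203 -0.00051249] 0.00940188218567227 yaw -0.17034287746107077 F [0.51671266 1.35991197 0.17489336] w 0.04979011929746669
[[307.41897811 195.9521682 ]]
((225.28701782226562, 326.49200439453125), (134.18199157714844, 286.1162414550781), 33.97545623779297) [[-0.35683104  0.12240913]]
```

View pics/w3.png

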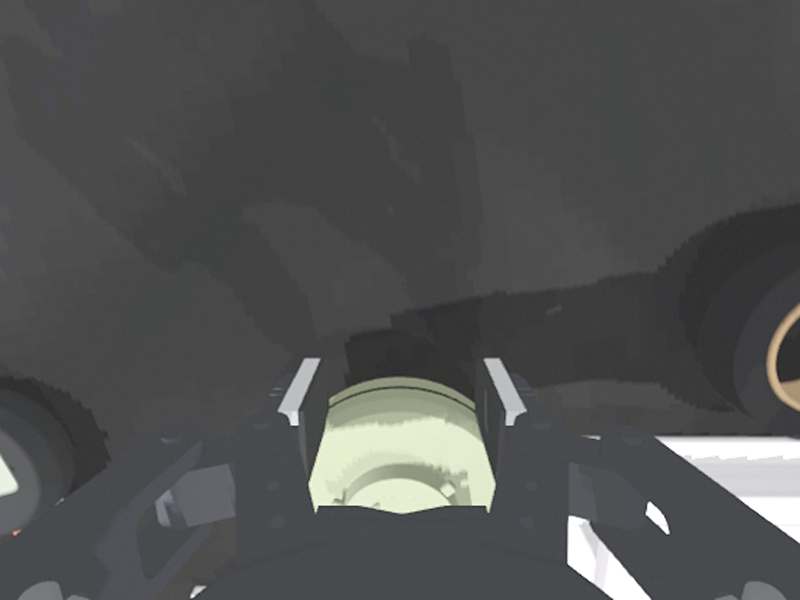

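View pics/t3.png

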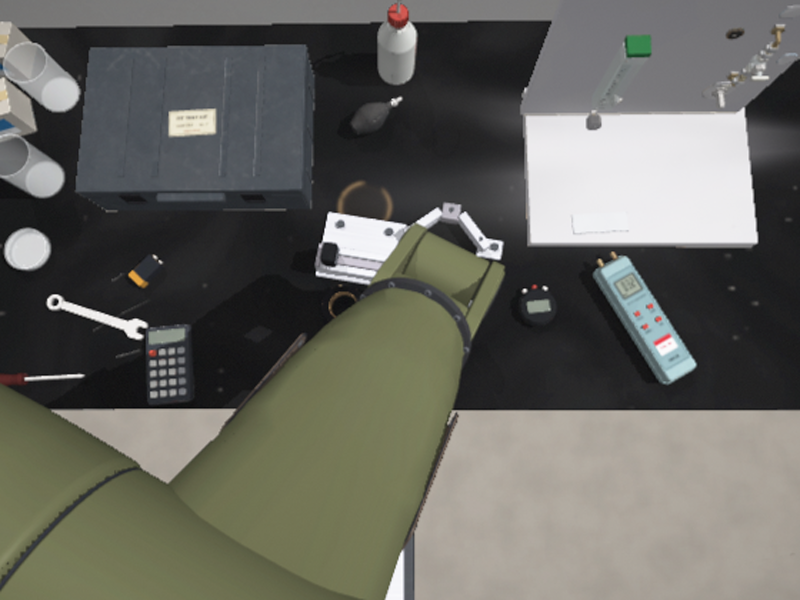

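Emit:
play_rows --pt "0.42 0 0.007 0 0 0 0" --pt "0.42 0 0.007 0 0 0 0" --pt "0.42 0 0.007 0 0 0 0" --pt "0.42 0 0.007 0 0 0 0" --pt "0.42 0 0.007 0 0 0 0" --pt "0.42 0 0.007 0 0 0 0" --pt "0.42 0 0.006 0 0 0 0" --pt "0.42 0 0.005 0 0 0 0"

```text
time: 4.97
tool_pos: [0.5293, -0.2182, 0.0092]
tool_rot: [[0.17, 0.985, 0.0], [0.985, -0.17, -0.0], [-0.0, 0.0, -1.0]]
wrist_force: [-0.8, -0.5, 0.1]
gripper_width: 0.0493
```

Emit:
play_rows --pt "0.42 0 0.002 0 0 0 0" --pt "0.42 0 0.001 0 0 0 0" --pt "0.42 0 0.001 0 0 0 0" --pt "0.42 0 0.001 0 0 0 0" --pt "0.42 0 0.001 0 0 0 0" --pt "0.42 0 0.001 0 0 0 0" --pt "0.42 0 0 0 0 0 0" --pt "0.42 0 0 0 0 0 0"

```text
time: 5.63
tool_pos: [0.5355, -0.2193, 0.0093]
tool_rot: [[0.17, 0.985, 0.0], [0.985, -0.17, -0.0], [-0.0, 0.0, -1.0]]
wrist_force: [-0.2, -0.1, 0.6]
gripper_width: 0.0494
```

```bash
python3 -c "
from h import *
snap('wrist','w4');snap('scene','s4')"
```

```text
5.6333 tcp fx [-0.04548468 -0.0008578 ] 0.009319830751294288 yaw -0.1708195798983684 F [-0.22206831 -0.0525531   0.64951304] w 0.049420724722162634
5.6833 tcp fx [-0.04551619 -0.00083894] 0.009304381695082464 yaw -0.1707703415150936 F [-0.39745648  0.55031354  0.10962962] w 0.04917205408197317
```

View pics/w4.png

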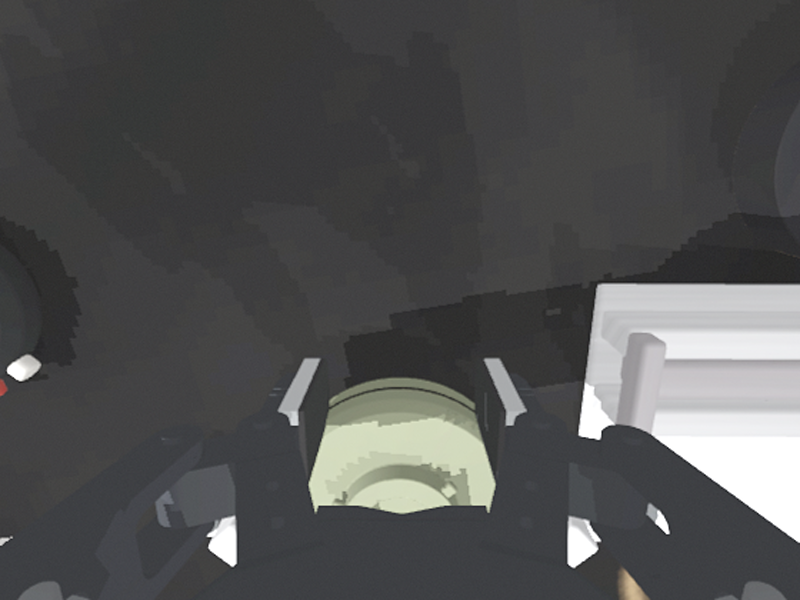

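Emit:
play_rows --pt "0.42 0 0.001 0 0 0 0" --pt "0.42 0 0.001 0 0 0 0" --pt "0.42 0 0.001 0 0 0 0" --pt "0.42 0 0.001 0 0 0 0" --pt "0.42 0 0.001 0 0 0 0" --pt "0.42 0 0.001 0 0 0 0" --pt "0.42 0 0 0 0 0 0" --pt "0.42 0 0 0 0 0 0"

```text
time: 6.4
tool_pos: [0.5401, -0.2199, 0.0089]
tool_rot: [[0.17, 0.985, -0.004], [0.985, -0.17, 0.001], [0.001, -0.004, -1.0]]
wrist_force: [-11.0, 2.6, 5.7]
gripper_width: 0.0495
```

Emit:
play_rows --pt "0.42 0 0.001 0 0 0 0" --pt "0.42 0 0.001 0 0 0 0" --pt "0.42 0 0 0 0 0 0" --pt "0.42 0 0 0 0 0 0" --pt "0.42 0 0 0 0 0 0" --pt "0.42 0 0 0 0 0 0" --pt "0.42 0 0 0 0 0 0" --pt "0.42 0 0 0 0 0 0"

```text
time: 7.07
tool_pos: [0.5406, -0.2199, 0.0087]
tool_rot: [[0.17, 0.985, -0.007], [0.985, -0.17, 0.003], [0.001, -0.008, -1.0]]
wrist_force: [-23.2, 4.5, 12.3]
gripper_width: 0.0491
```

```bash
python3 -c "
from h import *
snap('wrist','w5');snap('scene','s5')"
```

```text
7.0667 tcp fx [-0.04037954 -0.00056965] 0.008692749404047163 yaw -0.17108398646853545 F [-23.21275248   4.48389955  12.3237603 ] w 0.04908404927015933
7.1167 tcp fx [-0.0404058 -0.000563 ] 0.008669219036741085 yaw -0.1710505933649237 F [-23.42098058   5.66198444  12.71413583] w 0.049496363062785625
```

View pics/w5.png

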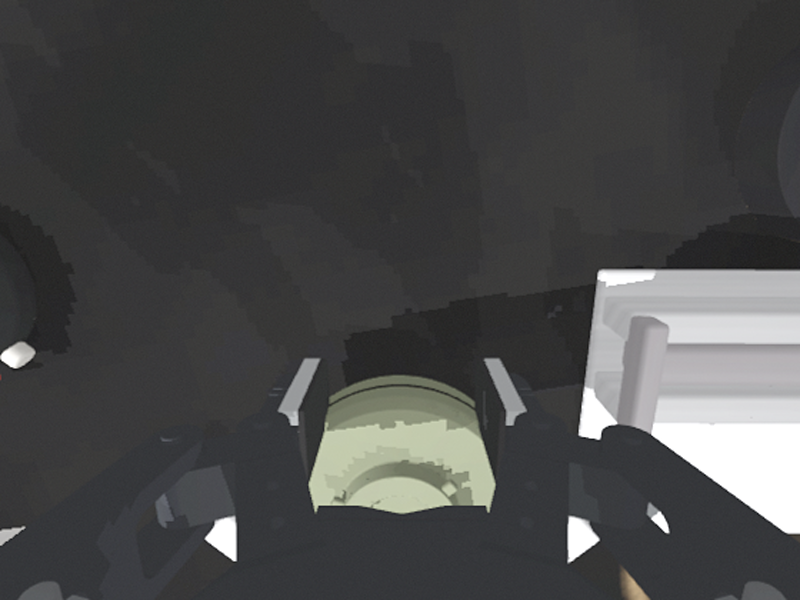

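Emit:
play_rows --pt "0.42 0 -0.004 0 0 0 0" --pt "0.42 0 -0.012 0 0 0 0" --pt "0.42 0 -0.015 0 0 0 0" --pt "0.42 0 -0.02 0 0 0 0" --pt "0.42 0 -0.02 0 0 0 0" --pt "0.42 0 0 -0.03 0 0 0" --pt "0.42 0 0 -0.04 0 0 0" --pt "0.42 0 0 -0.04 0 0 0"

```text
time: 7.83
tool_pos: [0.4729, -0.2084, 0.1204]
tool_rot: [[0.17, 0.985, -0.001], [0.985, -0.17, 0.001], [0.0, -0.001, -1.0]]
wrist_force: [1.6, -0.2, 0.5]
gripper_width: 0.0496
```

Emit:
play_rows --pt "0 0.01 0 -0.03 0 0 0" --pt "0 0.02 0 -0.03 0 0 0" --pt "0 0.02 0 -0.02 0 0 0" --pt "0 0.02 0 0 0 0 0" --pt "0 0 0 0 0 0 0" --pt "0 0 0 0 0 0 0" --pt "0 0 0 0 0 0 0" --pt "0 0 0 0 0 0 0"

```text
time: 8.5
tool_pos: [0.4851, -0.1402, 0.1988]
tool_rot: [[0.171, 0.985, -0.001], [0.985, -0.171, 0.0], [0.0, -0.001, -1.0]]
wrist_force: [-0.1, 0.1, 0.8]
gripper_width: 0.0853
```

Run:
```python
from h import *
s,p=snap('wrist','w6')
c=cam('wrist',s); el=cv2.fitEllipse(cv2.convexHull(green(p))); print(el)
for z in(.031,.025): print(fx(ray(c,[el[0]],z)))
for q in ([.0,.0],[.041,0],[-.078,.066],[-.078,.192],[.027,.066]): print(q,proj(c,[[*(T0+RF@q),.005]])*800/560)
```

```text
8.5 tcp fx [-0.10880027  0.06837224] 0.1988225607538555 yaw -0.17147549113116747 F [-0.06645149  0.14580414  0.80677961] w 0.08526462211992762
((223.39645385742188, 276.0514831542969), (59.55771255493164, 73.70011138916016), 122.8955078125)
[[-0.01493181  0.00650002]]
[[-0.01177934  0.00530706]]
[0.0, 0.0] [[317.59156278 395.75486865]]
[0.041, 0] [[319.90865707 439.52858618]]
[-0.078, 0.066] [[397.91663598 304.99529978]]
[-0.078, 0.192] [[560.37416385 305.37141281]]
[0.027, 0.066] [[397.86588493 425.03371399]]
```

View pics/w6.png

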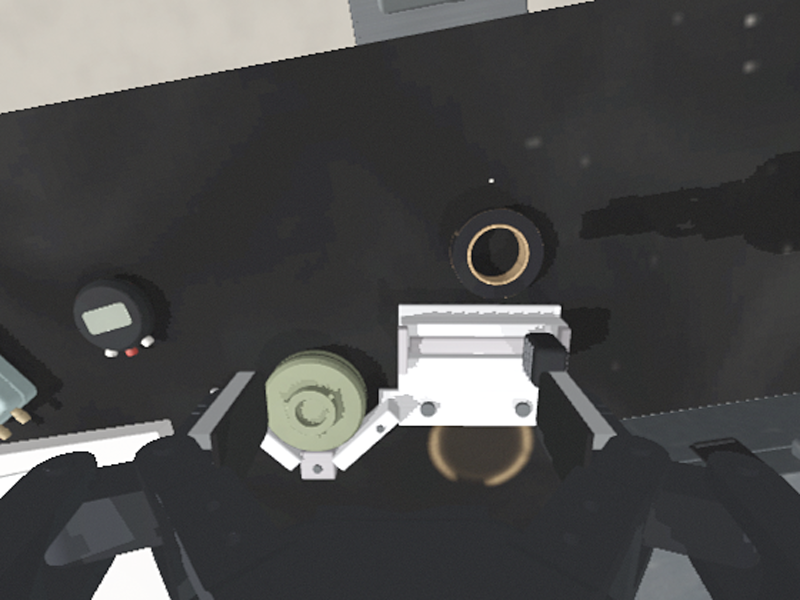

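Run:
```python
from h import *
f=np.load('w6.npz'); s=dict(tool_pos=f['pos'],tool_rot=f['rot']); c=cam('wrist',s); p=f['p']
a=np.linspace(0,2*np.pi,13)[:-1]
im=cv2.resize(p[235:345,175:335,::-1],None,fx=5,fy=5,interpolation=cv2.INTER_CUBIC)
for k in a:
    q=T0+RF@(.041*np.array([np.cos(k),np.sin(k)]))
    for z,col in((.031,(0,0,255)),(0,(255,0,0))):
        u=proj(c,[[*q,z]])[0]; x,y=int((u[0]-175+.5)*5),int((u[1]-235+.5)*5); cv2.circle(im,(x,y),3,col,-1)
cv2.imwrite('pics/w6z.png',im)
```

```text
(no output)
```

View pics/w6z.png

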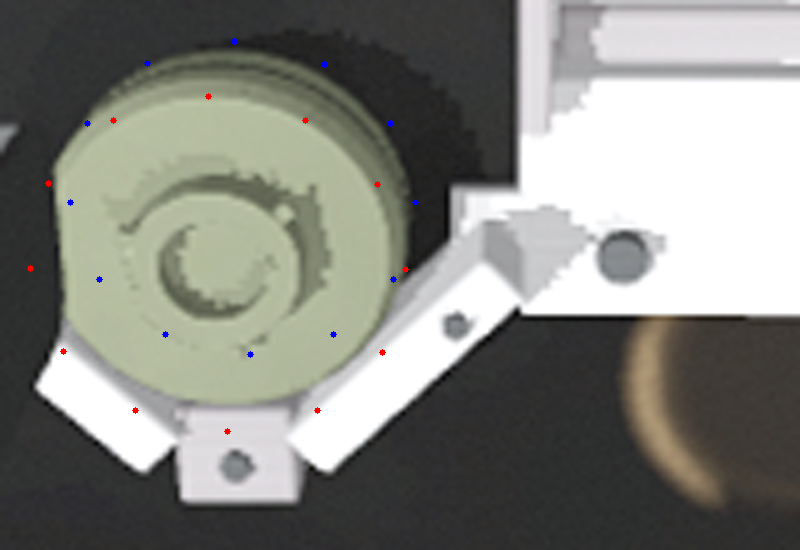

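Emit:
play_rows --pt "0 -0.03 0 0 0 0 0" --pt "0 -0.038 0 0 0 0 0" --pt "0 0 0 0 0 0 0" --pt "0 0 0 0 0 0 0" --pt "0 0 0 0 0 0 0" --pt "0 0 0 0 0 0 0" --pt "0 0 0 0 0 0 0" --pt "0 0 0 0 0 0 0"

```text
time: 9.22
tool_pos: [0.474, -0.206, 0.1993]
tool_rot: [[0.169, 0.986, 0.0], [0.986, -0.169, 0.0], [0.0, 0.0, -1.0]]
wrist_force: [-0.5, -0.6, -1.0]
gripper_width: 0.0854
```

Run:
```python
from h import *
s=observe(); p,d=viewer.read_camera('wrist'); np.savez('w7.npz',p=p,d=d,pos=s['tool_pos'],rot=s['tool_rot'])
c=cam('wrist',s); K,Rw,o=c
v,u=np.mgrid[:420,:560]; X=(Rw@np.linalg.inv(K)@np.stack([u.ravel(),v.ravel(),np.ones(u.size)])*d.ravel()).T+o
F=np.c_[fx(X),X[:,2]]; np.save('F7.npy',F)
near=np.abs(F[:,0]+.03)<.1
for lo,hi in((.026,.034),(.018,.024),(.01,.018),(.003,.01)):
    m=(F[:,2]>lo)&(F[:,2]<hi)&(np.hypot(F[:,0],F[:,1])<.06)&(F[:,0]<.035)&(d.ravel()>0); q=F[m]; print(lo,m.sum(),q.min(0),q.max(0),np.median(q[:,2]))
    r=np.abs(q[:,1])<.004; 
    if r.any(): print('  mid x',q[r,0].min(),q[r,0].max())
x0,y0=150,180
im=cv2.resize(p[210:350,180:330,::-1],None,fx=4,fy=4,interpolation=cv2.INTER_CUBIC); cv2.imwrite('pics/w7z.png',im)
for q,z in(((.041,-.0135),.022),((.041,.0135),.022),((.041,0),.031),((-.041,0),.031),((-.041,0),0),((0,.041),.031),((0,-.041),.031)):
    print(q,z,(proj(c,[[*(T0+RF@q),z]])[0]-[180,210]+.5)*4)
```

```text
0.026 1592 [-0.02643141 -0.05995894  0.02600441] [0.03493913 0.05926759 0.03370708] 0.027571072339336145
  mid x -0.023921044003156477 0.02717449065055594
0.018 998 [-0.04117011 -0.0596771   0.01801259] [0.03466217 0.05981298 0.02399882] 0.022888884915084895
  mid x -0.04104839409482151 0.033287569474962
0.01 343 [-0.04120073 -0.05995176  0.01000989] [0.02723971 0.05973838 0.01799602] 0.014322737138590724
  mid x -0.041200726143903486 -0.0399536529337438
0.003 321 [-0.04100591 -0.05990355  0.00307872] [0.01893521 0.05986872 0.00999458] 0.006251601004969631
  mid x -0.04100591102844625 -0.03965546267107867
(0.041, -0.0135) 0.022 [350.65790176 423.68256669]
(0.041, 0.0135) 0.022 [443.78314252 424.00974175]
(0.041, 0) 0.031 [397.02072125 442.7643832 ]
(-0.041, 0) 0.031 [397.7214577  175.14261069]
(-0.041, 0) 0 [398.36297155 131.50304454]
(0, 0.041) 0.031 [546.81122904 313.80001158]
(0, -0.041) 0.031 [247.86126979 312.71483932]
```

View pics/w7z.png

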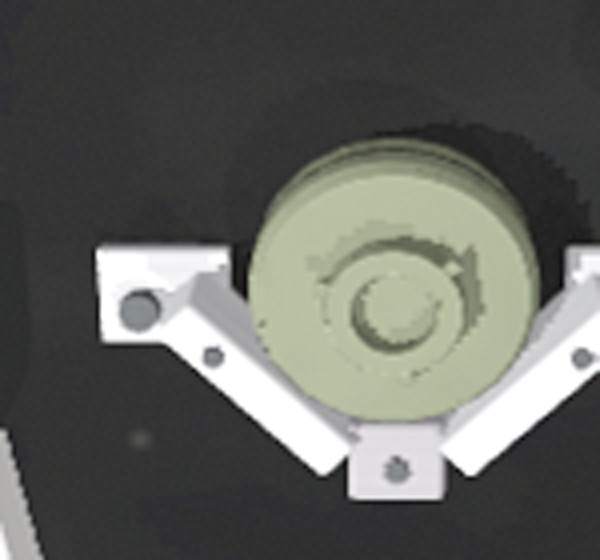

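Run:
```python
from h import *
from scipy.optimize import least_squares
F=np.load('F7.npy')
g=np.zeros((420,560),np.uint8); cv2.drawContours(g,[green(np.load('w7.npz')['p'])],-1,255,-1)
m=(F[:,2]>.004)&(F[:,2]<.02)&(g.ravel()>0)&(F[:,0]<0); q=F[m,:2]
r=least_squares(lambda a:np.hypot(*(q-a[:2]).T)-.041,[0,0],loss='soft_l1',f_scale=.001); print(len(q),r.x)
# flank symmetry: grip
m=(F[:,2]>.05)&(F[:,2]<.07)&(F[:,1]>.1)&(F[:,1]<.2)&(F[:,0]<-.02)&(F[:,0]>-.1); print(F[m].min(0),F[m].max(0))
p=np.load('w7.npz')['p']; cv2.imwrite('pics/w7.png',p[:,:,::-1])
```

```text
298 [ 0.00040743 -0.00141155]
[-0.06685832  0.15528611  0.05007616] [-0.03708511  0.17928327  0.06773224]
```

View pics/w7.png

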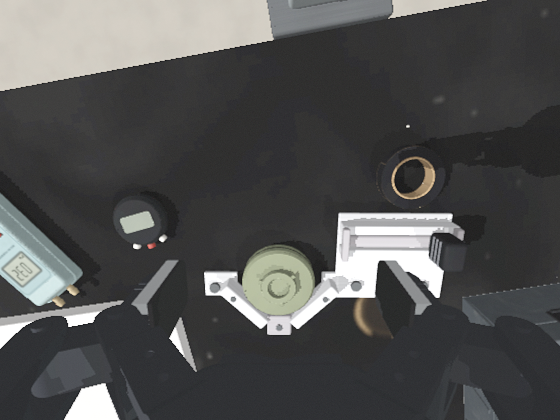

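Emit:
play_rows --pt "1 -0.001 0 0.025 0 0 -0.003" --pt "1 0 0 0.03 0 0 0" --pt "1 0 0 0.03 0 0 0" --pt "1 0 0 0.03 0 0 0" --pt "1 0 0 0.03 0 0 0" --pt "1 0 0 0.025 0 0 0" --pt "1 0 0 0.017 0 0 0" --pt "1 0 0 0 0 0 0"

```text
time: 9.93
tool_pos: [0.472, -0.2064, 0.0091]
tool_rot: [[0.167, 0.986, -0.005], [0.986, -0.167, 0.003], [0.002, -0.005, -1.0]]
wrist_force: [-0.4, 1.0, -0.9]
gripper_width: 0.0003
```

Emit:
play_rows --pt "1 0 0.012 0 0 0 0" --pt "1 0 0.012 0 0 0 0" --pt "1 0 0.012 0 0 0 0" --pt "1 0 0.01 0 0 0 0" --pt "1 0 0.006 0 0 0 0" --pt "1 0 0.001 0 0 0 0" --pt "1 0 0.001 0 0 0 0" --pt "1 0 0 0 0 0 0"

```text
time: 10.6
tool_pos: [0.5267, -0.2165, 0.0126]
tool_rot: [[0.167, 0.986, -0.0], [0.986, -0.167, -0.0], [-0.0, -0.0, -1.0]]
wrist_force: [0.1, 0.4, -0.4]
gripper_width: 0.0001
```

```bash
python3 -c "
from h import *
s,p=snap('wrist','w8')"
```

```text
10.6 tcp fx [-0.05472475  0.00037189] 0.012596771012813847 yaw -0.1676895918591197 F [ 0.0594014  0.3723382 -0.3844646] w 7.329082869024202e-05
```

View pics/w8.png

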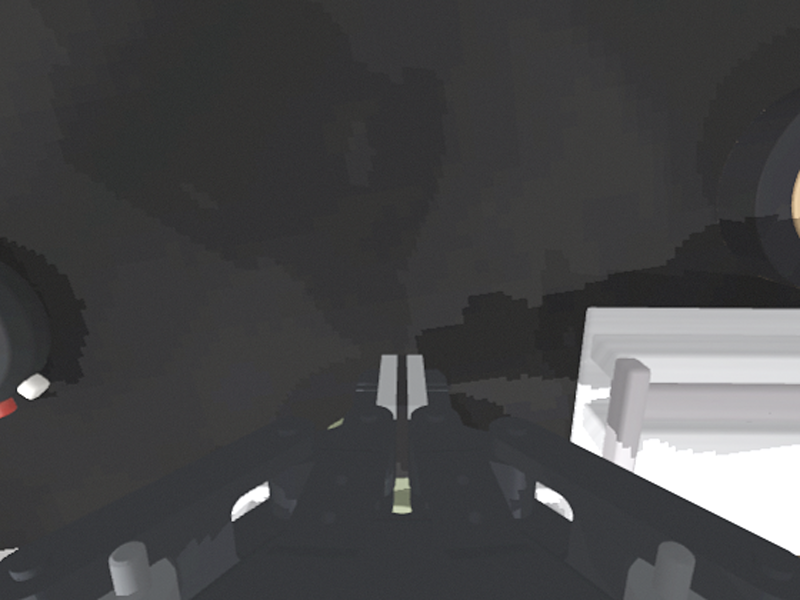

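Not in contact yet; creep forward.

Emit:
play_rows --pt "1 0 0.001 0 0 0 0" --pt "1 0 0.001 0 0 0 0" --pt "1 0 0.001 0 0 0 0" --pt "1 0 0.001 0 0 0 0" --pt "1 0 0 0 0 0 0" --pt "1 0 0 0 0 0 0" --pt "1 0 0 0 0 0 0" --pt "1 0 0 0 0 0 0"

```text
time: 11.32
tool_pos: [0.5307, -0.2172, 0.0123]
tool_rot: [[0.167, 0.986, -0.0], [0.986, -0.167, 0.0], [0.0, -0.0, -1.0]]
wrist_force: [-0.2, -0.7, 0.9]
gripper_width: -0.0
```

Emit:
play_rows --pt "1 0 0.001 0 0 0 0" --pt "1 0 0.001 0 0 0 0" --pt "1 0 0.001 0 0 0 0" --pt "1 0 0 0 0 0 0" --pt "1 0 0 0 0 0 0" --pt "1 0 0 0 0 0 0" --pt "1 0 0 0 0 0 0" --pt "1 0 0 0 0 0 0"

```text
time: 11.98
tool_pos: [0.5318, -0.2173, 0.0119]
tool_rot: [[0.167, 0.986, -0.005], [0.986, -0.167, 0.002], [0.001, -0.005, -1.0]]
wrist_force: [-16.8, 2.6, 10.5]
gripper_width: -0.0001
```

Emit:
play_rows --pt "1 0 0.001 0 0 0 0" --pt "1 0 0 0 0 0 0" --pt "1 0 0 0 0 0 0" --pt "1 0 -0.004 0 0 0 0" --pt "1 0 -0.012 0 0 0 0" --pt "1 0 -0.02 0 0 0 0" --pt "1 0 -0.02 0 0 0 0" --pt "0.5 0 -0.006 -0.03 0 0 0"

```text
time: 12.65
tool_pos: [0.4693, -0.2059, 0.0381]
tool_rot: [[0.167, 0.986, -0.008], [0.986, -0.167, 0.004], [0.003, -0.009, -1.0]]
wrist_force: [-0.9, 0.1, -0.7]
gripper_width: 0.0111
```

Emit:
play_rows --pt "0 0 0 -0.04 0 0 0" --pt "0 0 0 -0.04 0 0 0" --pt "0 0 0 -0.04 0 0 0" --pt "0 0 0 -0.036 0 0 0" --pt "0 0 0 0 0 0 0" --pt "0 0 0 0 0 0 0" --pt "0 0 0 0 0 0 0" --pt "0 0 0 0 0 0 0"

```text
time: 13.32
tool_pos: [0.4732, -0.2073, 0.1968]
tool_rot: [[0.167, 0.986, -0.002], [0.986, -0.167, 0.001], [0.001, -0.002, -1.0]]
wrist_force: [0.2, 0.1, 0.4]
gripper_width: 0.085
```

Run:
```python
from h import *
from scipy.optimize import least_squares
s=observe(); p,d=viewer.read_camera('wrist'); np.savez('w9.npz',p=p,d=d,pos=s['tool_pos'],rot=s['tool_rot'])
print(s['time'],fx(s['tool_pos']),s['tool_pos'],s['tool_rot'][:2,1],s['wrist_force'])
c=cam('wrist',s); K,Rw,o=c
v,u=np.mgrid[:420,:560]; X=(Rw@np.linalg.inv(K)@np.stack([u.ravel(),v.ravel(),np.ones(u.size)])*d.ravel()).T+o
F=np.c_[fx(X),X[:,2]]; np.save('F9.npy',F)
g=np.zeros((420,560),np.uint8); cv2.drawContours(g,[green(p)],-1,255,-1)
for lo,hi in((.004,.02),(.004,.012),(.012,.02)):
    m=(F[:,2]>lo)&(F[:,2]<hi)&(g.ravel()>0)&(F[:,0]<0); q=F[m,:2]
    r=least_squares(lambda a:np.hypot(*(q-a[:2]).T)-.041,[0,0],loss='soft_l1',f_scale=.001); print(len(q),r.x)
im=cv2.resize(p[210:350,180:330,::-1],None,fx=4,fy=4,interpolation=cv2.INTER_CUBIC); cv2.imwrite('pics/w9z.png',im)
# flank tops z~.026 edges
m=(g.ravel()==0)&(F[:,2]>.0235)&(F[:,2]<.0285)&(np.abs(F[:,1])<.06)&(F[:,0]>-.01)&(F[:,0]<.045); q=F[m]
for sg in(1,-1):
    a=q[q[:,1]*sg>0]; dd=(a[:,0]+sg*a[:,1])/np.sqrt(2); print(sg,len(a),np.percentile(dd,[1,5,50,95,99]))
```

```text
13.3167 [-0.10900761  0.00016693] [ 0.47315588 -0.20732823  0.19681814] [ 0.98594922 -0.16703016] [0.23657158 0.05558052 0.36301345]
304 [ 0.00052716 -0.00127029]
111 [ 0.00055309 -0.00126405]
193 [ 0.00050984 -0.0012732 ]
1 1298 [-0.0019109   0.00462123  0.03127507  0.05172071  0.05386554]
-1 1341 [-0.00151888  0.00478995  0.03180147  0.05219842  0.05428078]
```

View pics/w9z.png

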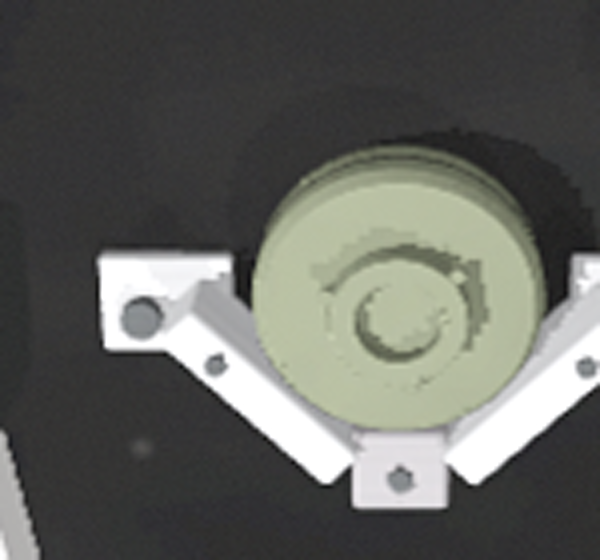

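Emit:
play_rows --pt "0 0.0334 0.0115 0 0 0 0" --pt "0 0.0334 0.0115 0 0 0 0" --pt "0 0.0334 0.0115 0 0 0 0" --pt "0 0.0334 0.0115 0 0 0 0" --pt "0 0.0334 0.0115 0 0 0 0" --pt "0 0 0 0 0 0 0.12" --pt "0 0 0 0 0 0 0.12" --pt "0 0 0 0 0 0 0.12"

```text
time: 14.03
tool_pos: [0.558, -0.0518, 0.1968]
tool_rot: [[0.508, 0.862, -0.002], [0.862, -0.508, 0.0], [-0.001, -0.002, -1.0]]
wrist_force: [-0.1, -0.2, 0.2]
gripper_width: 0.0855
```

Emit:
play_rows --pt "0 0 0 0 0 0 0.12" --pt "0 0 0 0 0 0 0.12" --pt "0 0 0 0 0 0 0.12" --pt "0 0 0 0 0 0 0.12" --pt "0 0 0 0 0 0 0.12" --pt "0 0 0 0 0 0 0.12" --pt "0 0 0 0 0 0 0.12" --pt "0 0 0 0 0 0 0.12"

```text
time: 14.7
tool_pos: [0.5579, -0.0525, 0.1969]
tool_rot: [[0.997, 0.077, -0.002], [0.077, -0.997, 0.0], [-0.002, -0.0, -1.0]]
wrist_force: [0.1, 0.1, 0.7]
gripper_width: 0.0858
```

Emit:
play_rows --pt "0 0 0 0 0 0 0.12" --pt "0 0 0 0 0 0 0.12" --pt "0 0 0 0 0 0 0.017" --pt "0 0 0 0.025 0 0 0" --pt "0 0 0 0.025 0 0 0" --pt "0 0 0 0.02 0 0 0" --pt "0 0 0 0 0 0 0" --pt "0 0 0 0 0 0 0"

```text
time: 15.37
tool_pos: [0.5578, -0.0524, 0.1275]
tool_rot: [[0.985, -0.171, -0.002], [-0.171, -0.985, 0.0], [-0.002, 0.0, -1.0]]
wrist_force: [0.3, -0.2, 0.5]
gripper_width: 0.0854
```

Run:
```python
from h import *
s=observe(); p,d=viewer.read_camera('wrist'); cv2.imwrite('pics/w10.png',cv2.resize(p[:,:,::-1],(800,600)))
print(s['time'],fx(s['tool_pos']),s['tool_pos'],'nest-frame tool x',RF.T@s['tool_rot'][:2,0],s['joint_positions'])
K,Rw,o=cam('wrist',s)
v,u=np.mgrid[:420,:560]; X=(Rw@np.linalg.inv(K)@np.stack([u.ravel(),v.ravel(),np.ones(u.size)])*d.ravel()).T+o
F=np.c_[fx(X),X[:,2]]
m=(F[:,2]>.045)&(F[:,2]<.068)&(F[:,1]>.13)&(F[:,1]<.2)&(F[:,0]<-.02)&(F[:,0]>-.09)&(d.ravel()>0); print(m.sum(),F[m].min(0),F[m].max(0))
m&=F[:,2]>.063; print(m.sum(),F[m].min(0),F[m].max(0)) if m.any() else 0
```

```text
15.3667 [-0.05238234  0.16733212] [ 0.55777339 -0.05243957  0.12751498] nest-frame tool x [0.99999566 0.00158331] [-1.59123852e-01  4.28912784e-01  1.60017545e+00  1.77541252e-05
  1.11499093e+00  1.26849791e-02]
1542 [-0.0668526   0.15791529  0.04598909] [-0.03689271  0.18002845  0.06748661]
1179 [-0.06666628  0.15791529  0.06304271] [-0.03723025  0.17883074  0.06748661]
```

View pics/w10.png

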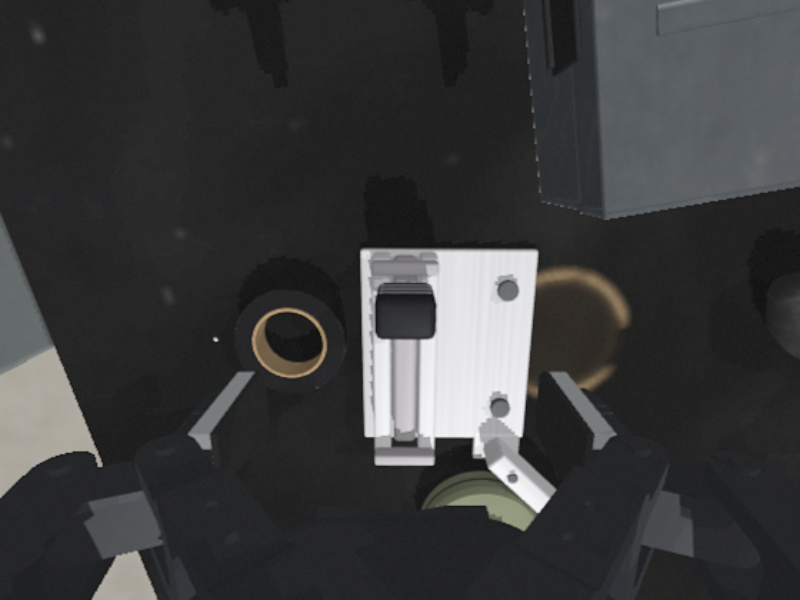

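Emit:
play_rows --pt "0 0 -0.001 0.02 0 0 0" --pt "0 0 0 0.022 0 0 0" --pt "0 0 0 0.022 0 0 0" --pt "0 0 0 0.015 0 0 0" --pt "0 0 0 0.008 0 0 0" --pt "0 0 0 0 0 0 0" --pt "0 0 0 0 0 0 0" --pt "0 0 0 0 0 0 0"

```text
time: 16.08
tool_pos: [0.5592, -0.0517, 0.0429]
tool_rot: [[0.985, -0.173, 0.002], [-0.173, -0.985, -0.0], [0.002, -0.0, -1.0]]
wrist_force: [0.7, 0.2, 1.0]
gripper_width: 0.0855
```

Emit:
play_rows --pt "0.4 0 0 0 0 0 0" --pt "0.5 0 0 0 0 0 0" --pt "0.6 0 0 0 0 0 0" --pt "0.7 0 0 0 0 0 0" --pt "0.8 0 0 0 0 0 0" --pt "0.8 0 0 0 0 0 0" --pt "0.8 0 0 0 0 0 0" --pt "0.8 0 0 0 0 0 0" --squeeze 30

```text
time: 16.75
tool_pos: [0.5591, -0.0517, 0.0418]
tool_rot: [[0.985, -0.173, 0.002], [-0.173, -0.985, -0.0], [0.002, -0.0, -1.0]]
wrist_force: [4.7, -0.7, 2.2]
gripper_width: 0.0293
```

```bash
python3 -c "
from h import *
snap('wrist','w11')"
```

```text
16.75 tcp fx [-0.05122122  0.16830058] 0.041807085131326464 yaw -1.7449463821711229 F [ 4.69795548 -0.69976127  2.21858427] w 0.02930081314262433
```

View pics/w11.png

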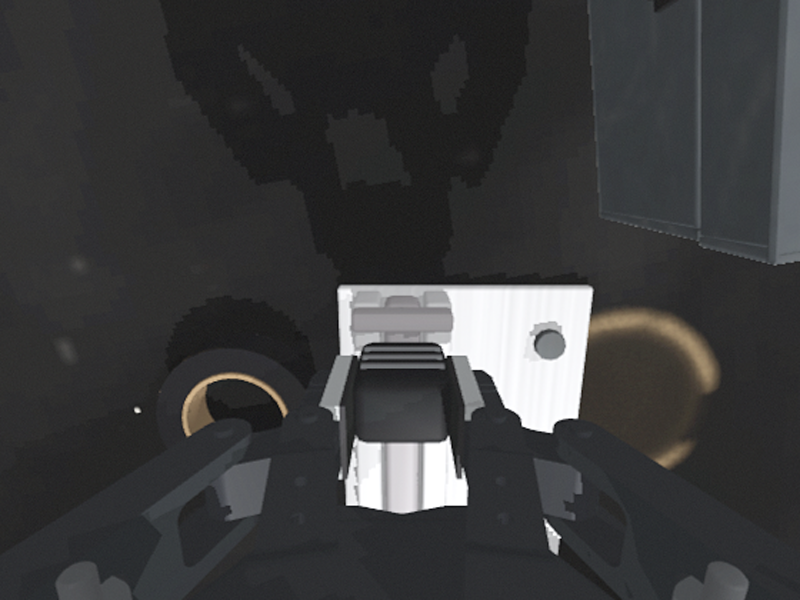

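Emit:
play_rows --pt "0.8 0 0.005 0 0 0 0" --pt "0.8 0 0.01 0 0 0 0" --pt "0.8 0 0.01 0 0 0 0" --pt "0.8 0 0.01 0 0 0 0" --pt "0.8 0 0.01 0 0 0 0" --pt "0.8 0 0.01 0 0 0 0" --pt "0.8 0 0.01 0 0 0 0" --pt "0.8 0 0.007 0 0 0 0"

```text
time: 17.47
tool_pos: [0.5465, -0.1231, 0.0418]
tool_rot: [[0.985, -0.173, 0.002], [-0.173, -0.985, -0.0], [0.002, -0.0, -1.0]]
wrist_force: [5.7, 2.3, 2.1]
gripper_width: 0.0291
```

Emit:
play_rows --pt "0.8 0 0.005 0 0 0 0" --pt "0.8 0 0.003 0 0 0 0" --pt "0.8 0 0.001 0 0 0 0" --pt "0.8 0 0.001 0 0 0 0" --pt "0.8 0 0.001 0 0 0 0" --pt "0.8 0 0.001 0 0 0 0" --pt "0.8 0 0 0 0 0 0" --pt "0.8 0 0 0 0 0 0"

```text
time: 18.13
tool_pos: [0.5445, -0.1343, 0.0418]
tool_rot: [[0.985, -0.173, 0.002], [-0.173, -0.985, -0.0], [0.002, -0.0, -1.0]]
wrist_force: [5.6, 1.0, 3.0]
gripper_width: 0.0292
```

```bash
python3 -c "
from h import *
snap('wrist','w12')"
```

```text
18.1333 tcp fx [-0.05134817  0.08437838] 0.04179134880420572 yaw -1.7448705500583213 F [5.58230692 1.00627777 3.03826667] w 0.02920506864419062
```

View pics/w12.png

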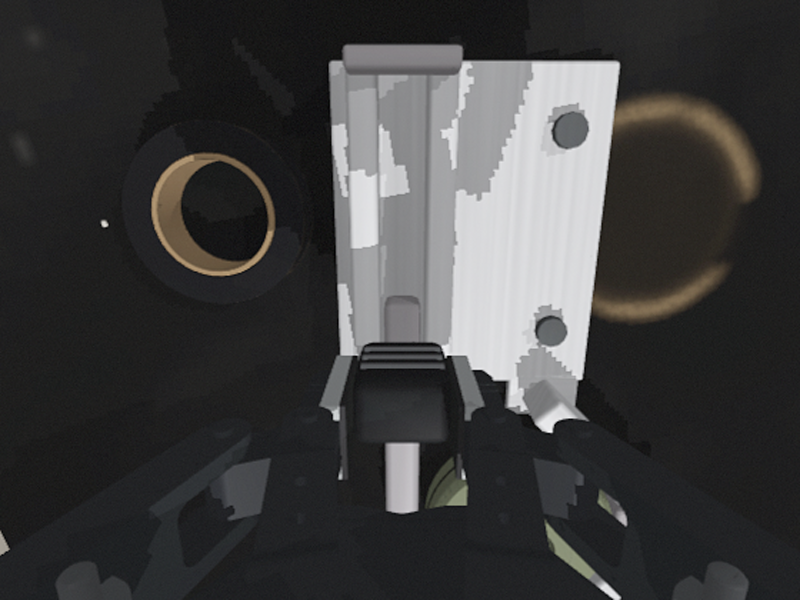

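Emit:
play_rows --pt "0.8 0 0.001 0 0 0 0" --pt "0.8 0 0.001 0 0 0 0" --pt "0.8 0 0.001 0 0 0 0" --pt "0.8 0 0 0 0 0 0" --pt "0.8 0 0 0 0 0 0" --pt "0.8 0 0 0 0 0 0" --pt "0.8 0 0 0 0 0 0" --pt "0.8 0 0 0 0 0 0"

```text
time: 18.85
tool_pos: [0.5444, -0.1346, 0.0419]
tool_rot: [[0.985, -0.173, 0.002], [-0.173, -0.985, 0.003], [0.002, -0.004, -1.0]]
wrist_force: [10.2, 22.9, 6.6]
gripper_width: 0.0294
```

Emit:
play_rows --pt "0.4 0 0 0 0 0 0" --pt "0 0 0 0 0 0 0" --pt "0 0 0 0 0 0 0" --pt "0 0 0 0 0 0 0" --pt "0 0 0 0 0 0 0" --pt "0 0 0 -0.015 0 0 0" --pt "0 0 0 -0.03 0 0 0" --pt "0 0 0 -0.03 0 0 0"

```text
time: 19.52
tool_pos: [0.5426, -0.1372, 0.1164]
tool_rot: [[0.985, -0.173, -0.002], [-0.173, -0.985, 0.001], [-0.003, -0.0, -1.0]]
wrist_force: [0.5, -0.7, 0.7]
gripper_width: 0.0854
```

Emit:
play_rows --pt "0 0 -0.02 -0.035 0 0 0" --pt "0 0 -0.035 -0.02 0 0 0" --pt "0 0 -0.035 0 0 0 0" --pt "0 0 -0.02 0 0 0 0" --pt "0 0 0 0 0 0 0" --pt "0 0 0 0 0 0 0" --pt "0 0 0 0 0 0 0" --pt "0 0 0 0 0 0 0"

```text
time: 20.18
tool_pos: [0.5622, -0.0298, 0.1711]
tool_rot: [[0.985, -0.174, -0.0], [-0.174, -0.985, -0.0], [-0.0, 0.0, -1.0]]
wrist_force: [0.6, 0.3, 1.0]
gripper_width: 0.0852
```

Run:
```python
from h import *
s=observe(); p,d=viewer.read_camera('wrist'); cv2.imwrite('pics/w13.png',cv2.resize(p[:,:,::-1],(800,600)))
print(s['time'],fx(s['tool_pos']),s['tool_pos'],s['wrist_force'])
K,Rw,o=cam('wrist',s)
v,u=np.mgrid[:420,:560]; X=(Rw@np.linalg.inv(K)@np.stack([u.ravel(),v.ravel(),np.ones(u.size)])*d.ravel()).T+o
F=np.c_[fx(X),X[:,2]]
m=(F[:,2]>.045)&(F[:,2]<.068)&(F[:,1]>.05)&(F[:,1]<.2)&(F[:,0]<-.02)&(F[:,0]>-.09)&(d.ravel()>0); print(m.sum(),F[m].min(0),F[m].max(0))
p,d=viewer.read_camera('top'); cv2.imwrite('pics/t13.png',p[:,:,::-1])
```

```text
20.1833 [-0.05195     0.19034725] [ 0.56217011 -0.02984417  0.17109414] [0.6229763  0.26126225 0.97008012]
979 [-0.06680793  0.07458408  0.0450117 ] [-0.0371731   0.09644542  0.06778643]
```

View pics/w13.png

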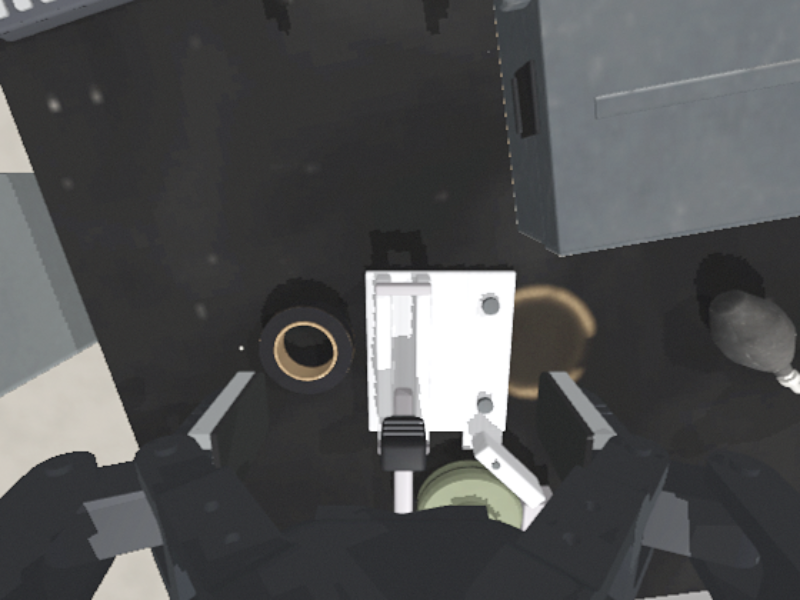

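View pics/t13.png

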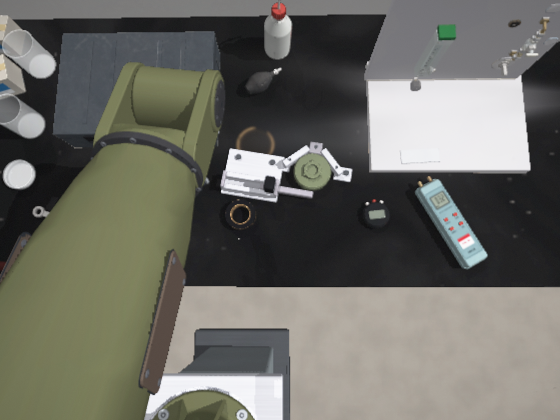

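Run:
```python
from h import *
p=cv2.imread('pics/t13.png')[:,:,::-1].copy(); c=cam('top')
print('bar nose model locked px',proj(c,[[*(T0+RF@[-.0515,-.01]),.023],[*(T0+RF@[.041,0]),.022]]))
q=p.copy(); q[:,:270]=0;q[:,350:]=0;q[:130]=0;q[200:]=0
el=cv2.fitEllipse(cv2.convexHull(green(q)));print(el,fx(ray(c,[el[0]],.025)))
p0=np.load('top0.npz')['p'].astype(int)
for n,(a,b,w,h) in dict(watch=(355,190,45,45),tape=(220,198,36,36)).items(): print(n,np.abs(p0[b:b+h,a:a+w]-p[b:b+h,a:a+w]).mean())
cv2.imwrite('pics/t13z.png',cv2.resize(p[130:210,210:360,::-1],None,fx=5,fy=5,interpolation=cv2.INTER_CUBIC))
```

```text
bar nose model locked px [[312.43722299 193.61438241]
 [314.45067151 152.65246184]]
((311.90594482421875, 171.94381713867188), (36.36058807373047, 37.38594055175781), 95.06079864501953) [[-0.00431973 -0.00127373]]
watch 0.9583539094650205
tape 1.2209362139917694
```

View pics/t13z.png

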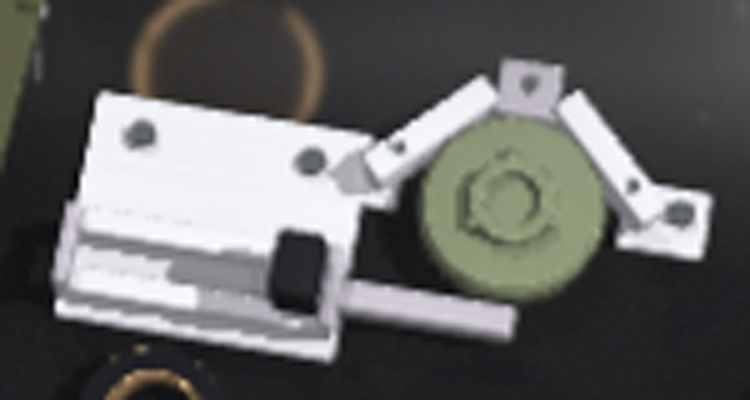

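```bash
python3 -c "
from workcell import ticket
print(ticket.finish_job())"
```

```text
the job is handed in; nothing more can be done
None
```

The cartridge is seated in the nest and the lock is slid to its end stop. The job was handed in at about 20 s, with the gripper open and clear of everything.

- **Cartridge:** I pushed it in with both fingers until it stopped hard at about 24 N. I then pushed again with the fingers shut, to at least 17 N, and it did not move further. Wrist-camera depth put its centre at (0.5, -1.3) mm from the seat.
- **Lock:** I pinched the grip and slid it until the end stop pushed back at about 23 N, then let go. The tool went from y = 168.3 mm to about 84 mm, against 84 mm expected. After release the camera measured about 83.5 mm of grip travel, against 84 mm.
- **Bystanders:** the stopwatch and tape look the same in the top view before and after.

**Checks that disagreed:**
- A rough ellipse fit in the low-resolution top view put the cartridge 4 mm short of the seat. I trusted the hard stop and the depth measurement instead, because the back stop edge and the bar's nose were also 1 to 1.5 pixels off in that view.
- The -1.3 mm sideways reading cannot be right together with contact on the back stop. I took it as measurement bias.

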